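# Set a worn work rest to its marker with the slack taken up, then load it

### The arm

A 7-joint arm with a two-finger parallel gripper is mounted at the origin on the work surface. World frame = base frame: x ahead of the robot, y to its left, z up, the work surface at z = 0. Lengths are in m, angles in rad, forces in N, time in s.
With the tool pointing down it reaches from about 0.425 to 1.025 m from the base axis. Payload 3.6 kg.
Tool frame: the origin (TCP) lies midway between the tips of the shut fingers; the grasp point (between the pads) lies 19 mm behind it; z points along the fingers, y is the line along which they close (so a half turn about z gives the same grasp; the last joint's range is limited). The gripper opens to 85 mm and grips with 20 to 120 N. Pads are 22 mm wide; open, the fingers measure 114 mm over their backs; the gripper's body (76 mm by 85 mm) begins 54 mm behind the grasp point. The pads swing forward as they close: fully open they stand 13 mm farther back than shut.
Start: joints at [-1.395, 0.591, 0.048, 1.609, -0.033, 0.943, -0.034], TCP at [0.193, 0.699, 0.231] pointing down, gripper open.
Joint ranges: [-2.69, 2.69], [-0.47, 2.24], [-1.27, 1.36], [0.19, 2.51], [-1.53, 4.68], [0.08, 2.07], [-3.09, 3.09]. Speed limits (rad/s): [2.57, 2.57, 3.14, 3.14, 3.14, 3.14, 3.14].

### API

Orientations are given as a rotation vector (axis times angle).
In Python, from plant import get_state, camera, get_calibration, job_done gives the robot as it stands.
- The arm moves only by the shell command python3 -m pendant 'ROWS' [OPENING]. ROWS is JSON, one flat list of numbers, 4 for each row, row after row: the shift along the world's x, y, z normalised to -1 to 1, where 1 is 30 cm, then the turn about the world's z normalised to -1 to 1, where 1 is 0.5 rad. A call has 1 to 8 rows; each row shifts and turns the commanded pose from where the row before left it; what a row does not reach is not made up. A row lasts 1/8 s, in which the tool goes at most 62.5 mm and 10.7 degrees, less where a joint would pass 70% of its speed; a pose out of reach is approached as far as the arm can. A call with a number of a shift or a turn outside -1 to 1 is refused whole. A call with a gripper value outside its range is refused whole. OPENING is the opening, from -1 (shut) to 1 (fully open), set as the call begins (- or left out, the last holds). The fingers move at their own pace and stop on an object; the grip force is fixed at half the most. Time passes only in rows, so rows that do not move let the fingers close. It gives the time, the measured TCP pose, the force, the opening and the grip force at its end, in the units of the state.
- get_state(): the state, without advancing time (a new reading comes with each control period).
- camera(name): name is "scene" or "top" or "wrist"; returns the picture (400x640x3 uint8, blue, green, red); there is no depth.
- get_calibration(name): a dict with "fx", "fy", "cx", "cy" (pixels), "R" (3x3) and "t" (3): a world point X has camera coordinates R X + t. Camera axes: x right, y down, z forward; pixel columns grow to the right and rows downward; lengths in m; the calibration is good to about 2 mm. A picture is of the moment at which its call begins: read the wrist's pose just before it. get_calibration takes no time and is no camera call; for the wrist camera it gives the pose at the moment of the call.
- job_done(): hands the job in; it is judged then, once.
The state is a dict: "time": time; "q": joint angles; "joint_velocities": joint speeds; "effort": joint torques, N m; "position": TCP position; "ee_rot": TCP orientation; "wrist_force": force on the tool from outside, world axes, zero at the start; "ft_torque": the same for the moment, N m; "gripper_width": finger opening in m; "grip_force": force on a finger pad.
Only numpy, scipy, OpenCV 4.12 (cv2) and the standard library are available. Lean on these libraries where they do the work, as an engineer would, in place of code of your own. Each camera call takes 0.05 s, during which the arm holds its last target. There are 200 camera calls.

### The job

Using only the brass knob, set the work rest so that its black pointer is level with the red marker. The screw has a lot of slack, so wind the rest down clearly past the marker first and bring it up to the marker from below; a rest set any other way sinks under load. Then lay the oak handle blank flat on the middle of the rest, press it down firmly with about 15 N for a moment without the rest sinking off the marker, and let go, leaving the marker and the other things on the bench alone.

Things in the scene. Friction and masses are not known exactly. Their poses are not given: they have to be found in the camera images.
- knob_grip (a point): round brass knob on a vertical axis at the top of the green stand, 36 mm in diameter, 30 mm tall, to be gripped from above; the point is on its axis, 14 mm below its top and 179 mm above the bench. The knob's underside is 16 mm above the stand's green top plate (70 x 45 mm)
- knob (a joint): angle of the brass knob (rad), starts at 0, grows clockwise seen from above (-7 to 4). Clockwise raises the rest, anticlockwise lowers it, 30 mm a turn (4.77 mm per rad) once the slack is taken up; the slack is about 4.5 mm of rest travel (0.94 rad), and where in it the rest starts is not known. Takes about 0.2 N m to turn and stays where it is left
- pointer_tip (a point): tip of the black pointer on the rest, beside the white scale bar on the side of the stand away from the rest; moves up and down with the rest, starts 3 to 11 mm above the red marker
- marker_tip (a point): tip of the small red marker on the white scale bar, the height at which the pointer tip must end; never touch it
- rest_top (a point): middle of the upper face of the aluminium work rest, where the blank is to lie: a plate reaching out sideways from the stand, 110 mm wide (x), 10 mm thick; y points outwards from the knob axis, which is 110 mm away, z up; free from 85 mm before the point to 55 mm after it (y). Friction of about 5 N holds it anywhere in the slack while unloaded. Do not push it by hand
- blank: oak handle blank, a rectangular bar 110 (x) x 32 (y) x 40 mm (z), about 0.12 kg, lying on the bench with three small brass pins on top; origin at the middle of its underside
- jar: bystander: amber glass jar, 60 mm in diameter, 80 mm tall, origin under its centre
- offcut: bystander: dark wood offcut 150 x 60 x 25 mm, origin under its centre
- driver: bystander: screwdriver lying on the bench
There are look-alikes about, which are no part of the job. Leave any white look-alike of the blank alone.

How it is judged:
By the outcome, as a careful person would: the job done as asked, in the order asked, and still so for the second after the job is handed in, with the robot touching nothing.
It also fails if it takes over 67 s, if anything falls off the work surface, if the arm or the gripper's body presses on something with over 40 N, if the wrist force passes 120 N, or if a joint passes its speed limit or range.

## Working session

There is one attempt and no reset: what is moved stays moved. The work goes in short steps, Python scripts to look and compute and a shell command to move; the robot and the scene stay as the last step left them, time stands still between calls to the robot, and variables do not carry over. Pictures are saved under pics/ and viewed, at most 10 in all, crops included, and the job is handed in when it is done.

```bash
mkdir -p pics; ls
cat > h.py <<'E'
import numpy as np, cv2
from plant import get_state, camera, get_calibration
def ray(name,u,v,c=None):
    c=c or get_calibration(name); R=np.array(c["R"]);t=np.array(c["t"])
    d=R.T@np.array([(u-c["cx"])/c["fx"],(v-c["cy"])/c["fy"],1]); return -R.T@t,d
def onz(name,u,v,z,c=None):
    o,d=ray(name,u,v,c); return o+d*(z-o[2])/d[2]
def proj(name,X,c=None):
    c=c or get_calibration(name); p=np.array(c["R"])@np.array(X)+np.array(c["t"]); return np.array([c["fx"]*p[0]/p[2]+c["cx"],c["fy"]*p[1]/p[2]+c["cy"]])
def tri(n1,p1,n2,p2):
    o1,d1=ray(n1,*p1);o2,d2=ray(n2,*p2)
    A=np.stack([d1,-d2],1); s=np.linalg.lstsq(A,o2-o1,rcond=None)[0]
    a=o1+d1*s[0];b=o2+d2*s[1]; return (a+b)/2,np.linalg.norm(a-b)
E
python3 - <<'E'
from h import *
for n in("scene","top"):
    im=camera(n); cv2.imwrite(f"pics/{n}0.png",im)
    c=get_calibration(n);print(n,c["fx"],np.round(-np.array(c["R"]).T@np.array(c["t"]),3),np.round(c["R"],2).tolist())
print(get_state())
E
```

```text
pics
scene 504.96040032100564 [ 1.828 -0.222  1.02 ] [[0.23, 0.97, -0.0], [0.56, -0.14, -0.82], [-0.8, 0.19, -0.57]]
top 384.66482464965856 [0.487 0.059 1.123] [[-0.0, -1.0, 0.01], [-0.99, 0.0, -0.12], [0.12, -0.01, -0.99]]
{'time': 0.1, 'q': array([-1.39450387,  0.59202009,  0.04831735,  1.60967949, -0.03327917,
        0.94270537, -0.03371983]), 'joint_velocities': array([ 0.00035188, -0.00206471,  0.00180964, -0.0034293 , -0.00087141,
        0.00040398, -0.00047045]), 'effort': array([ 5.12208804e-03, -5.49991858e+01,  1.55339610e+00, -1.98824376e+01,
        9.75806935e-03,  3.84133105e-03, -6.75494647e-06]), 'position': array([0.19304163, 0.69806272, 0.23026629]), 'ee_rot': array([-0.4223897 , -3.11293093,  0.00314667]), 'wrist_force': array([-0.08847641, -0.78220188, -0.10619731]), 'ft_torque': array([-0.05163597,  0.00272676,  0.03478497]), 'grip_force': 0.0, 'gripper_width': 0.08564130141103578}
```

View pics/scene0.png

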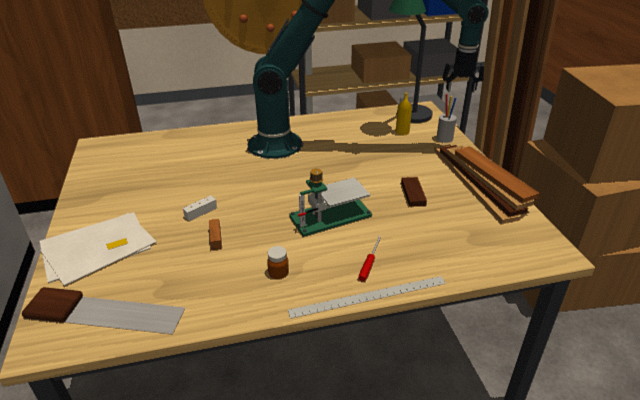

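View pics/top0.png

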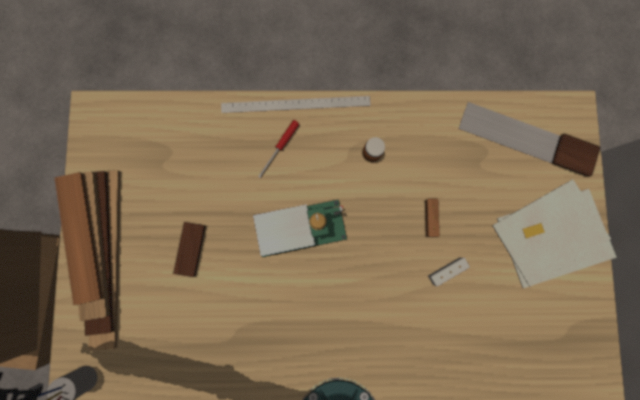

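The scene view shows the green stand with its brass knob at about (316,175) and the rest to its right. The oak blank is at (215,234), the white look-alike at (200,208), the jar at (278,263) and the dark offcut at (413,191). In the top view the knob is at (318,220), the rest centre at (284,231), the blank at (432,217) and the pointer side at (343,211).

Run:
```python
from h import *
im=cv2.imread("pics/top0.png");s=cv2.imread("pics/scene0.png")
def blobs(im,m,box,amin):
    x0,y0,x1,y1=box; k=np.zeros(m.shape,np.uint8);k[y0:y1,x0:x1]=m[y0:y1,x0:x1]
    n,l,st,ce=cv2.connectedComponentsWithStats(k)
    for i in range(1,n):
        if st[i,4]>=amin:
            p=np.argwhere(l==i)[:,::-1].astype(np.float32); yield st[i,4],ce[i],cv2.minAreaRect(p)
h=cv2.cvtColor(im,cv2.COLOR_BGR2HSV);hs=cv2.cvtColor(s,cv2.COLOR_BGR2HSV)
print(h[217,432],h[220,318],h[231,284],h[190,432],h[210,335])
m=((h[...,0]<14)&(h[...,1]>110)).astype(np.uint8)
for a,c,r in blobs(im,m,(415,190,450,245),40):
    b=cv2.boxPoints(r); P=np.array([onz("top",*q,0.04)for q in b]);print("blank",a,c,r,P.mean(0),np.round(P,3).tolist())
m=((h[...,1]<50)&(h[...,2]>100)).astype(np.uint8)
for a,c,r in blobs(im,m,(245,195,320,265),200):
    b=cv2.boxPoints(r);P=np.array([onz("top",*q,0.115)for q in b]);print("rest",a,c,r,np.round(P,3).tolist())
m=((h[...,0]>8)&(h[...,0]<25)&(h[...,1]>120)&(h[...,2]>60)).astype(np.uint8)
for a,c,r in blobs(im,m,(306,208,330,234),30): print("knob",a,c,r,onz("top",*c,.19))
m=((h[...,0]>40)&(h[...,0]<95)&(h[...,1]>80)).astype(np.uint8)
for a,c,r in blobs(im,m,(245,190,360,265),30):
  print("green",a,c,r)
cv2.imwrite("pics/c1.png",np.hstack([cv2.resize(s[155:245,280:380],None,fx=4,fy=4,interpolation=2),cv2.resize(im[185:275,245:355][:, :100],None,fx=4,fy=4,interpolation=2)]))
w=camera("wrist");cv2.imwrite("pics/w0.png",w)
c=get_calibration("wrist");R=np.array(c["R"]);print(c["fx"],c["cx"],c["cy"],-R.T@np.array(c["t"]),R.round(3).tolist())
```

```text
[ 14 146 124] [ 18 129 142] [ 28  19 158] [ 19  96 157] [67 78 82]
blank 412 [431.87621359 217.41504854] ((432.0, 217.5), (37.0, 12.0), 90.0) [ 0.55852135 -0.26676695  0.04      ] [[0.611, -0.252, 0.04], [0.611, -0.286, 0.04], [0.506, -0.282, 0.04], [0.506, -0.248, 0.04]]
rest 2279 [283.08249232 230.06318561] ((283.5769348144531, 230.38462829589844), (42.55720138549805, 55.5008659362793), 78.69007110595703) [[0.562, 0.228, 0.115], [0.59, 0.086, 0.115], [0.481, 0.064, 0.115], [0.454, 0.205, 0.115]]
knob 166 [317.71686747 221.51204819] ((317.5, 221.0), (14.0, 15.0), 90.0) [0.53963957 0.05672602 0.19      ]
green 606 [328.17161716 224.55280528] ((326.1730651855469, 222.36538696289062), (37.654296875, 30.005767822265625), 78.69007110595703)
275.74628855343474 317.1381117309328 199.04345308726528 [0.13082611 0.71550463 0.37263132] [[0.267, 0.964, -0.001], [0.931, -0.257, 0.259], [0.249, -0.07, -0.966]]
```

View pics/c1.png

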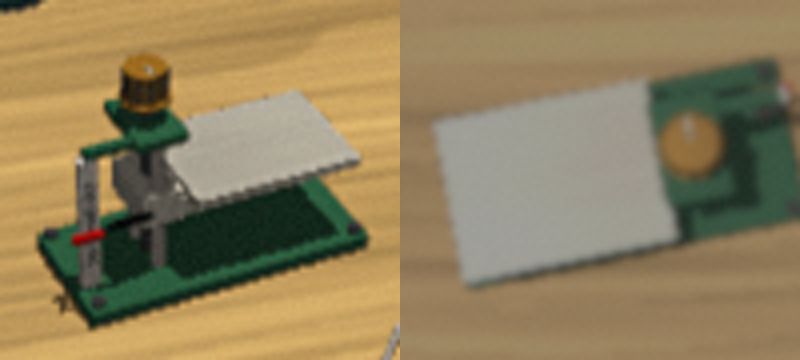

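The crop shows the black pointer reaching the white scale bar from the right, at about scene pixel (307,212). The red marker comes from the left at about (302,214), and both are on the stand's −y side facing +x. In the top view the red marker is at about (341,209).

Run:
```python
from h import *
print("marker",tri("scene",(302.5,214.5),"top",(341,209)))
print("knobtop",tri("scene",(316.5,170.5),"top",(318,220)), onz("top",318,220.5,.193))
print("jar",onz("top",374,150,.08),"driver",onz("top",288,135,.02),onz("top",263,174,.01),"offcut",onz("top",190,249,.025), "white",onz("top",449,271,.04))
M=np.array([.555,-.003,.085])
# predict view of marker from candidate wrist poses: tool y=+x (yaw a), TCP at P
c=get_calibration("wrist");st=get_state()
from scipy.spatial.transform import Rotation as Ro
Rt=Ro.from_rotvec(st["ee_rot"]).as_matrix();R=np.array(c["R"]);C=-R.T@np.array(c["t"])
off=Rt.T@(C-st["position"]);Rc=R@Rt   # cam from tool
print("off",off)
np.savez("wc.npz",off=off,Rc=Rc)
def view(P,yaw,X):
    y=np.array([np.cos(yaw),np.sin(yaw),0]);z=np.array([0,0,-1]);x=np.cross(y,z);T=np.stack([x,y,z],1)
    p=Rc@T.T@(X-P-T@off);return np.r_[275.7*p[:2]/p[2]+[317,199],p[2]]
for P,yaw in [((.66,-.08,.10),0),((.68,-.06,.10),0),((.68,-.06,.10),-.3),((.68,-.05,.1),.2),((.67,-.03,.05),0)]:
    print(P,yaw,view(np.array(P),yaw,M).round(1),view(np.array(P),yaw,M+[0,0,.005]).round(1))
```

```text
marker (array([ 0.58200363, -0.00356383,  0.06439506]), np.float64(0.009241769582797627))
knobtop (array([0.54311218, 0.05635913, 0.19423281]), np.float64(0.0006481951642948904)) [0.54191147 0.05604188 0.193     ]
jar [ 0.74376077 -0.10060389  0.08      ] driver [0.80417092 0.14282635 0.02      ] [0.68965866 0.21610165 0.01      ] offcut [0.47298898 0.41637462 0.025     ] white [ 0.40920845 -0.30821147  0.04      ]
off [ 6.46073476e-02 -1.24391346e-04 -1.42231244e-01]
(0.66, -0.08, 0.1) 0 [1.222e+02 1.014e+02 1.000e-01] [1.157e+02 1.006e+02 1.000e-01]
(0.68, -0.06, 0.1) 0 [ 92.9 139.4   0.2] [8.560e+01 1.398e+02 1.000e-01]
(0.68, -0.06, 0.1) -0.3 [8.790e+01 2.072e+02 2.000e-01] [8.100e+01 2.097e+02 2.000e-01]
(0.68, -0.05, 0.1) 0.2 [109.2 113.3   0.2] [1.024e+02 1.129e+02 1.000e-01]
(0.67, -0.03, 0.05) 0 [3.71e+01 2.20e+02 1.00e-01] [2.460e+01 2.243e+02 1.000e-01]
```

```bash
python3 -m pendant '[0.106,-0.152,0,-0.163,0.106,-0.152,0,-0.163,0.106,-0.152,0,-0.163,0.106,-0.152,0,-0.163,0.106,-0.152,0,-0.163,0.106,-0.152,0,-0.163,0.106,-0.152,0,-0.163,0.106,-0.152,0,-0.163]' 1
python3 -m pendant '[0.106,-0.152,0,-0.163,0.106,-0.152,0,-0.163,0.106,-0.152,0,-0.163,0.106,-0.152,0,-0.163,0.106,-0.152,0,-0.163,0.106,-0.152,0,-0.163,0.106,-0.152,0,-0.163,0.106,-0.152,0,-0.163]'
python3 -m pendant '[0,0,-0.13,0,0,0,-0.13,0,0,0,-0.13,0,0,0,-0.13,0,0,0,0,0]'
python3 - <<'E'
from h import *
c=get_calibration("wrist");im=camera("wrist");cv2.imwrite("pics/w1.png",im);np.savez("w1c.npz",**c);print(get_state()["q"],get_state()["ee_rot"])
E
```

```text
time: 1.15
position: [0.4484, 0.3324, 0.2313]
ee_rot: [-1.401, -2.812, -0.0]
wrist_force: [0.1, 0.4, 0.3]
gripper_width: 0.0857
grip_force: 0.0
time: 2.15
position: [0.7027, -0.032, 0.231]
ee_rot: [-2.227, -2.215, 0.0]
wrist_force: [0.2, -0.2, 0.1]
gripper_width: 0.0856
grip_force: 0.0
time: 2.78
position: [0.6989, -0.0301, 0.0717]
ee_rot: [-2.22, -2.214, 0.008]
wrist_force: [-0.6, -0.4, 0.7]
gripper_width: 0.0852
grip_force: 0.0
[-0.24803709  0.77492294  0.35481788  1.76496164 -0.39885522  0.676549
  0.32615368] [-2.22300302 -2.21663897  0.00333717]
```

View pics/w1.png

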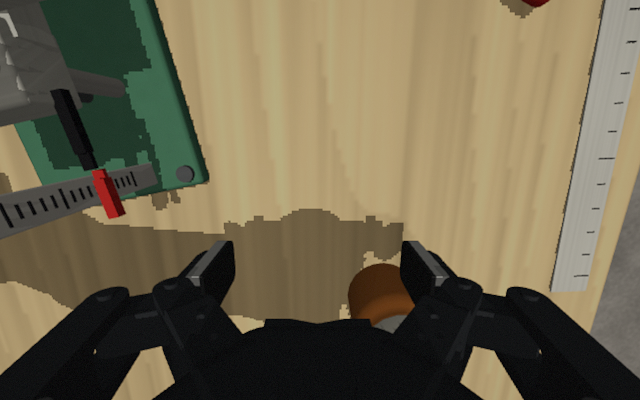

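The wrist view shows the scale bar running from (156,175) up to the left. The black pointer's tip is at about (90,168) and the red marker's tip at about (98,170). I'll take a second view and triangulate both tips.

```bash
python3 -m pendant '[0,0,0.1,0,0,0,0.1,0,0,0,0,0,0,0,0,0]'
python3 - <<'E'
from h import *
c=get_calibration("wrist");im=camera("wrist");cv2.imwrite("pics/w2.png",im);np.savez("w2c.npz",**c)
a=cv2.imread("pics/w1.png");
M=np.array([.582,-.004,.075])
c1=dict(np.load("w1c.npz"))
p1=proj("",M,c1);p2=proj("",M,c);print(p1,p2)
q=np.array([95,170]);s=(q-p1+p2).astype(int)
print(s)
x=max(s[0]-60,0);y=max(s[1]-50,0)
cv2.imwrite("pics/c2.png",np.hstack([cv2.resize(a[130:220,50:140],None,fx=4.4,fy=4.4,interpolation=0),cv2.resize(im[y:y+90,x:x+90],None,fx=4.4,fy=4.4,interpolation=0)]));print(x,y)
E
```

```text
time: 3.32
position: [0.7024, -0.0306, 0.1365]
ee_rot: [2.224, 2.218, 0.002]
wrist_force: [-0.6, -0.3, 0.9]
gripper_width: 0.0852
grip_force: 0.0
[ 93.83773108 202.54978897] [155.35363119 178.90090731]
[156 146]
96 96
```

View pics/c2.png

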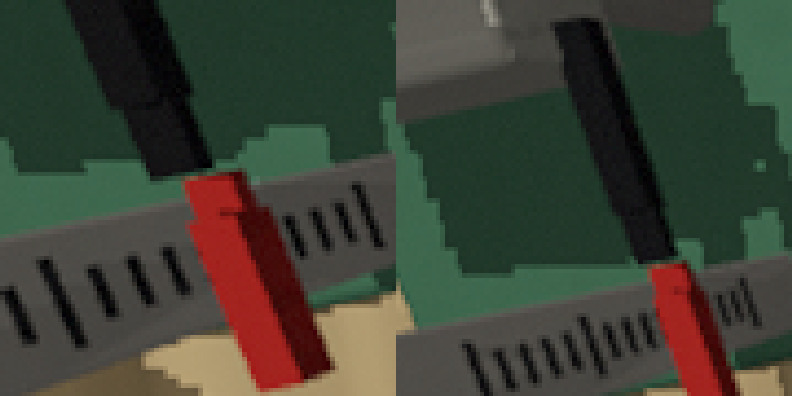

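Pointer and marker have matching nibs, with the pointer about 7.5 px, or roughly 3 mm, above the marker. I'll move over the knob, pre-turned clockwise, and check its centre with the wrist camera.

```bash
python3 -m pendant '[0,0,0.148,-0.286,0,0,0.148,-0.286,0,0,0.148,-0.286,-0.134,0.072,0,-0.286,-0.134,0.072,0,-0.286,-0.134,0.072,0,-0.286,-0.134,0.072,0,-0.286,0,0,0,0]'
cat >> h.py <<'E'
def sees(tag):
    c=get_calibration("wrist");im=camera("wrist");cv2.imwrite(f"pics/{tag}.png",im);np.savez(f"{tag}c.npz",**c);return im,c
E
python3 - <<'E'
from h import *
c1=dict(np.load("w1c.npz"));c2=dict(np.load("w2c.npz"))
def T(p1,p2):
    o1,d1=ray("",*p1,c1);o2,d2=ray("",*p2,c2);s=np.linalg.lstsq(np.stack([d1,-d2],1),o2-o1,rcond=None)[0];a=o1+d1*s[0];b=o2+d2*s[1];return (a+b)/2,np.linalg.norm(a-b)
f=lambda x,y:(50+x/4.4-.5,130+y/4.4-.5); g=lambda x,y:(96+(x-396)/4.4-.5,96+y/4.4-.5)
print("ptr",T(f(152,179),g(638,264)),T(f(213,167),g(677,257)));print("mk",T(f(185,178),g(652,266)),T(f(246,171),g(690,263)))
im,c=sees("k1");h=cv2.cvtColor(im,cv2.COLOR_BGR2HSV)
p=proj("",(.542,.056,.193),c);print(p,get_state()["position"],get_state()["q"])
m=((h[...,0]>8)&(h[...,0]<28)&(h[...,1]>120)).astype(np.uint8)
x,y=p.astype(int);cv2.imwrite("pics/k1c.png",im[max(0,y-120):y+120,x-160:x+160])
E
```

```text
time: 4.38
position: [0.537, 0.0582, 0.2669]
ee_rot: [-3.012, -0.883, 0.009]
wrist_force: [0.3, 0.4, 0.4]
gripper_width: 0.0855
grip_force: 0.0
ptr (array([0.58235681, 0.01356528, 0.07702493]), np.float64(0.00014022004968875608)) (array([0.58726232, 0.01444863, 0.07404325]), np.float64(4.1636751498366566e-05))
mk (array([0.58085664, 0.01262427, 0.07065081]), np.float64(1.810299500634966e-05)) (array([0.58493834, 0.0127294 , 0.06625277]), np.float64(0.0001195759991995917))
[322.5215667  204.56716641] [0.53955027 0.05697637 0.26766608] [-0.79183296  0.41547982  0.8169208   2.00670684 -0.39121273  0.88281073
 -0.7632209 ]
```

View pics/k1c.png

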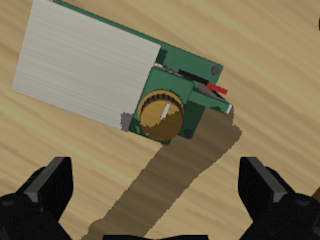

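The knob is seen at crop (162,117), within 2 px of its predicted position. I'll refine it with a colour mask.

Run:
```python
from h import *
im=cv2.imread("pics/k1.png");c=dict(np.load("k1c.npz"));h=cv2.cvtColor(im,cv2.COLOR_BGR2HSV)
m=((h[...,0]>10)&(h[...,0]<24)&(h[...,1]>150)).astype(np.uint8)
k=np.zeros_like(m);k[165:235,290:360]=m[165:235,290:360]
k=cv2.morphologyEx(k,cv2.MORPH_OPEN,np.ones((3,3)));k=cv2.morphologyEx(k,cv2.MORPH_CLOSE,np.ones((7,7)))
n,l,st,ce=cv2.connectedComponentsWithStats(k);i=1+st[1:,4].argmax();print(st[i],ce[i])
x0,y0,w,hh=st[i,:4]
def sil(X,Y):
    a=np.linspace(0,2*np.pi,60);P=[proj("",(X+.018*np.cos(t),Y+.018*np.sin(t),z),c) for t in a for z in(.163,.193)];P=np.array(P);return P.min(0),P.max(0)
print(sil(.542,.056),"obs",x0,y0,x0+w,y0+hh)
for r in im[165:240:5,315:330:12]: print(r.tolist())
a,b=sil(.542,.056)
o=np.array([(x0+x0+w)/2-.5,(y0+y0+hh)/2-.5]);d=o-(a+b)/2
p=proj("",(.542,.056,.185),c);print("knob",onz("",*(p+d),.185,c),d)
```

```text
[ 302  174   42   50 1642] [322.04933009 199.50121803]
(array([300.45877846, 176.08680121]), array([344.60508781, 225.3022861 ])) obs 302 174 344 224
[[76, 101, 61], [75, 99, 60]]
[[75, 100, 59], [74, 99, 59]]
[[45, 85, 105], [49, 102, 134]]
[[25, 27, 29], [24, 45, 59]]
[[36, 69, 88], [47, 97, 125]]
[[54, 114, 145], [102, 122, 132]]
[[56, 111, 142], [152, 164, 167]]
[[53, 108, 139], [123, 138, 144]]
[[55, 110, 139], [26, 57, 74]]
[[38, 81, 108], [24, 57, 75]]
[[29, 59, 77], [26, 57, 76]]
[[26, 57, 76], [24, 56, 73]]
[[94, 133, 154], [34, 48, 32]]
[[109, 150, 169], [52, 76, 90]]
[[96, 134, 155], [57, 83, 98]]
knob [0.54359648 0.05706773 0.185     ] [-0.03193313 -2.19454366]
```

```bash
python3 -m pendant '[0.012,0,-0.12,0,0,0,-0.12,0,0,0,-0.12,0,0,0,0,0,0,0,0,0]'
python3 -m pendant '[0,0,0,0,0,0,0,0,0,0,0,0,0,0,0,0,0,0,0,0,0,0,0,0]' -1
python3 -c "
from h import *
s=get_state();print(s['q'],s['ft_torque'])"
```

```text
time: 5.05
position: [0.5463, 0.0547, 0.1613]
ee_rot: [3.016, 0.877, 0.002]
wrist_force: [-0.3, 0.1, -0.4]
gripper_width: 0.0853
grip_force: 0.0
time: 5.8
position: [0.5442, 0.0575, 0.1616]
ee_rot: [-3.012, -0.878, 0.001]
wrist_force: [-3.3, 4.0, 8.6]
gripper_width: 0.0348
grip_force: 58.9
[-0.66592684  0.55713651  0.67504993  2.0874956  -0.55884395  0.68202766
 -0.61992991] [ 0.59252924  0.69511246 -0.09503144]
```

```bash
python3 -m pendant '[0,0,0,0.34,0,0,0,0.34,0,0,0,0.34,0,0,0,0.34,0,0,0,0.34,0,0,0,0.34,0,0,0,0.34,0,0,0,0.34]'
python3 -c "
from h import *
s=get_state();print(s['q'],s['ft_torque'])"
python3 -m pendant '[0,0,0,0.34,0,0,0,0.34,0,0,0,0.34,0,0,0,0.34,0,0,0,0.34,0,0,0,0.34,0,0,0,0.34,0,0,0,0.34]'
python3 -m pendant '[0,0,0,0,0,0,0,0]'
python3 - <<'E'
from h import *
s=get_state();print(s['q'],s['ft_torque'])
im,c=sees("d1"); p=proj("",(.582,.013,.07),c);print(p)
t=camera("scene");cv2.imwrite("pics/s1.png",t)
E
```

```text
time: 6.8
position: [0.5399, 0.0589, 0.1615]
ee_rot: [-1.779, -2.576, 0.003]
wrist_force: [-11.8, 6.1, 15.9]
gripper_width: 0.0347
grip_force: 59.3
[-0.39580154  0.47946689  0.27990413  2.07978179 -0.2318453   0.62045324
  0.40723406] [ 1.12964914  2.09024456 -0.24759353]
time: 7.8
position: [0.5376, 0.0551, 0.1615]
ee_rot: [0.234, -3.119, 0.002]
wrist_force: [-13.7, -0.5, 18.6]
gripper_width: 0.0344
grip_force: 59.7
time: 8.05
position: [0.5376, 0.055, 0.1615]
ee_rot: [0.229, -3.119, 0.003]
wrist_force: [-15.1, -0.6, 19.7]
gripper_width: 0.0349
grip_force: 59.9
[-0.10847826  0.46497942 -0.10320007  2.07011744  0.0789593   0.62422927
  1.45188817] [-0.05068666  2.79970133  0.18434139]
[264.85470581 242.58397439]
```

```bash
python3 -m pendant '[0,0,0,0,0,0,0,0,0,0,0,0,0,0,0,0,0,0,0.12,0,0,0,0.12,0]' 1
python3 -m pendant '[0.135,-0.071,0,-0.34,0.135,-0.071,0,-0.34,0.135,-0.071,0,-0.34,0.135,-0.071,0,-0.34,0,0,-0.13,-0.34,0,0,-0.13,-0.34,0,0,-0.13,-0.34,0,0,-0.13,-0.34]'
python3 -m pendant '[0,0,0,-0.34,0,0,0,-0.34,0,0,0,0,0,0,0,0]'
python3 - <<'E'
from h import *
im,c=sees("d2"); s=get_state();print(s['q'],s['wrist_force'])
p=proj("",(.582,.013,.065),c).astype(int);print(p)
x,y=max(0,p[0]-75),max(0,p[1]-70);print(x,y)
cv2.imwrite("pics/d2c.png",cv2.resize(im[y:y+120,x:x+130],None,fx=5,fy=5,interpolation=0))
E
```

```text
time: 8.9
position: [0.5446, 0.0555, 0.2327]
ee_rot: [0.228, -3.132, 0.0]
wrist_force: [0.6, -0.1, -0.7]
gripper_width: 0.0851
grip_force: 0.0
time: 9.9
position: [0.707, -0.0296, 0.075]
ee_rot: [1.8, 2.575, -0.0]
wrist_force: [0.7, 1.0, -0.4]
gripper_width: 0.0856
grip_force: 0.0
time: 10.4
position: [0.707, -0.0295, 0.0765]
ee_rot: [2.201, 2.242, 0.0]
wrist_force: [-0.1, 0.6, -1.0]
gripper_width: 0.0855
grip_force: 0.0
[-0.22243248  0.76960331  0.31321534  1.75082557 -0.34994772  0.67618328
  0.30141052] [ 0.15959952 -0.70843681 -0.64381183]
[ 93 162]
18 92
```

View pics/d2c.png

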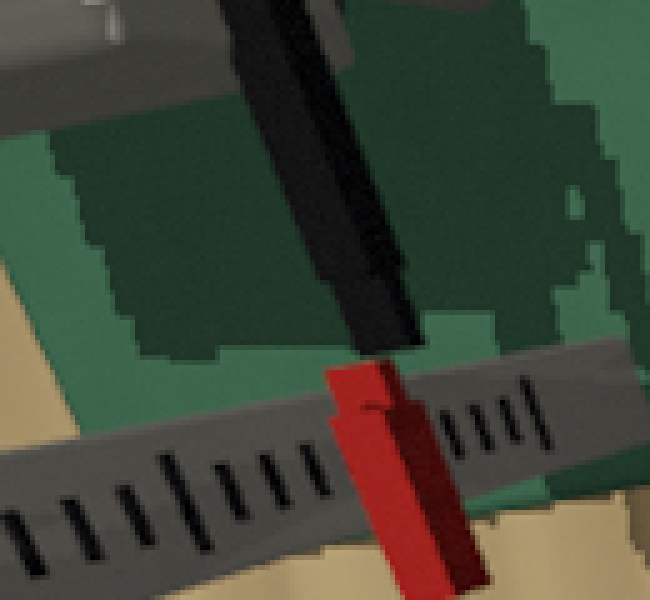

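The pointer's nib corner is now about 7 px below the level line through the marker's nib. I'll turn that into mm.

```bash
cat >> h.py <<'E'
from scipy.optimize import least_squares
YP=np.array([-.19,.98,0])
def mtip(obs):  # [(calib,pix)] -> 3D
    return least_squares(lambda X:np.concatenate([proj("",X,c)-p for c,p in obs]),[.582,.013,.068]).x
def offs(M,c,mp,pp):
    # pointer corner = marker corner + gap*YP + dz ; marker used to cancel calibration bias
    b=np.array(mp)-proj("",M,c)
    return least_squares(lambda v:1e0*(proj("",M+v[0]*YP+np.array([0,0,v[1]]),c)+b-pp),[0,0]).x
E
python3 - <<'E'
from h import *
c1,c2,c3=[dict(np.load(f"{n}c.npz")) for n in("w1","w2","d2")]
f=lambda x,y:np.array((50+x/4.4-.5,130+y/4.4-.5)); g=lambda x,y:np.array((96+(x-396)/4.4-.5,96+y/4.4-.5)); k=lambda x,y:np.array((18+x/5-.5,92+y/5-.5))
m=[f(185,178),g(652,267),k(327,370)]
M=mtip([(c1,m[0]),(c2,m[1]),(c3,m[2])]);print(M,[proj("",M,c)-q for c,q in zip((c1,c2,c3),m)])
for c,q,p in((c1,m[0],f(152,179)),(c2,m[1],g(638,264)),(c3,m[2],k(357,354))): print(1e3*offs(M,c,q,p))
print((proj("",M+[0,0,.001],c3)-proj("",M,c3)))
np.save("M.npy",M)
E
```

```text
[0.58087851 0.0124977  0.07073541] [array([-0.0429749 ,  0.24699219]), array([-0.00465047, -0.03336148]), array([ 0.0512535 , -0.22738618])]
[0.60330637 4.49098416]
[0.89783873 3.55886043]
[ 1.1496324  -4.58433305]
[-1.53593808  0.26180641]
```

```bash
python3 -m pendant '[0,0,0.13,0.34,0,0,0.13,0.34,0,0,0.13,0.34,0,0,0.13,0.34,-0.138,0.071,0,0.34,-0.138,0.071,0,0.34,-0.138,0.071,0,0.34,-0.138,0.071,0,0.34]'
python3 -m pendant '[0,0,0,0.34,0,0,0,0.34,0,0,0,0,0,0,0,0]'
```

```text
time: 11.45
position: [0.5399, 0.0559, 0.233]
ee_rot: [0.295, 3.127, 0.0]
wrist_force: [0.0, -0.6, -0.5]
gripper_width: 0.0852
grip_force: 0.0
time: 11.95
position: [0.5414, 0.0552, 0.2327]
ee_rot: [-0.224, 3.133, -0.0]
wrist_force: [-1.0, 0.6, -0.4]
gripper_width: 0.0855
grip_force: 0.0
```

```bash
python3 -m pendant '[0,0,-0.12,0,0,0,-0.12,0,0,0,0,0]'
python3 -m pendant '[0,0,0,0,0,0,0,0,0,0,0,0,0,0,0,0,0,0,0,0]' -1
python3 -m pendant '[0,0,0,-0.34,0,0,0,-0.34,0,0,0,-0.34,0,0,0,-0.34,0,0,0,-0.34,0,0,0,-0.34,0,0,0,-0.34,0,0,0,-0.34]'
python3 -m pendant '[0,0,0,-0.24,0,0,0,-0.24,0,0,0,0]'
python3 -m pendant '[0,0,0,0,0,0,0,0,0,0,0,0,0,0,0,0,0,0,0.12,0,0,0,0.12,0]' 1
```

```text
time: 12.32
position: [0.5392, 0.0551, 0.1584]
ee_rot: [0.226, -3.127, 0.001]
wrist_force: [0.3, 0.1, -0.1]
gripper_width: 0.0853
grip_force: 0.0
time: 12.95
position: [0.5421, 0.0558, 0.162]
ee_rot: [-0.227, 3.131, 0.0]
wrist_force: [-1.2, -0.1, 5.7]
gripper_width: 0.0342
grip_force: 59.3
time: 13.95
position: [0.5415, 0.0548, 0.162]
ee_rot: [1.798, 2.575, 0.0]
wrist_force: [-2.4, -2.1, 7.3]
gripper_width: 0.0345
grip_force: 59.4
time: 14.32
position: [0.5413, 0.0548, 0.162]
ee_rot: [2.091, 2.344, 0.0]
wrist_force: [-3.3, -1.4, 7.2]
gripper_width: 0.0346
grip_force: 59.7
time: 15.08
position: [0.5409, 0.0555, 0.2328]
ee_rot: [-2.089, -2.346, 0.002]
wrist_force: [1.1, 1.0, 1.5]
gripper_width: 0.0857
grip_force: 0.0
```

```bash
python3 -m pendant '[0.135,-0.071,0,-0.05,0.135,-0.071,0,-0.05,0.135,-0.071,0,-0.05,0.135,-0.071,0,-0.05,0,0,-0.13,0,0,0,-0.13,0,0,0,-0.13,0,0,0,-0.13,0]'
python3 -m pendant '[0,0,0,0,0,0,0,0,0,0,0,0]'
python3 - <<'E'
from h import *
im,c=sees("d3"); s=get_state();print(s['position'])
M=np.load("M.npy")
p=proj("",M,c);x,y=int(p[0])-45,int(p[1])-50;print(p,x,y)
cv2.imwrite("pics/d3c.png",cv2.resize(im[y:y+80,x:x+90],None,fx=8,fy=7.5,interpolation=0)[:600])
E
```

```text
time: 16.08
position: [0.7032, -0.0295, 0.075]
ee_rot: [-2.203, -2.239, 0.0]
wrist_force: [0.9, 0.3, -1.1]
gripper_width: 0.0853
grip_force: 0.0
time: 16.45
position: [0.7049, -0.03, 0.0787]
ee_rot: [2.202, 2.237, 0.004]
wrist_force: [0.4, 0.2, 0.6]
gripper_width: 0.0849
grip_force: 0.0
[ 0.70469573 -0.02986136  0.07866218]
[ 89.22088345 164.72916749] 44 114
```

View pics/d3c.png

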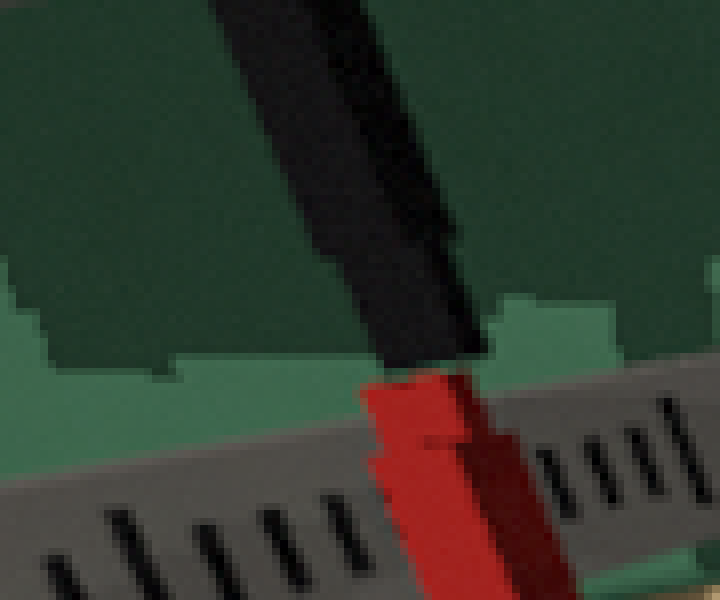

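The nib corners in the crop are the pointer's at (382,368) and the marker's at (360,390), so the pointer is still below. I'll write an automatic measure and check it against the earlier views.

```bash
cat >> h.py <<'E'
def auto(im,c,M):
    # height of pointer over marker (mm), from nib mid-lines across the level direction
    p=proj("",M,c);q=proj("",M+.01*YP,c);d=(q-p)/np.linalg.norm(q-p)  # d: towards pointer
    up=(proj("",M+[0,0,.001],c)-p); nrm=np.array([-d[1],d[0]]); k=up@nrm
    x0,y0=int(p[0])-40,int(p[1])-45
    w=im[y0:y0+85,x0:x0+85].astype(int); w=cv2.resize(w.astype(np.uint8),None,fx=4,fy=4,interpolation=1)
    b,g,r=[w[...,i].astype(int) for i in range(3)]
    red=((r>60)&(r>2*g)&(r>2*b)).astype(np.uint8); blk=((w.max(2)<46)&(g-r<10)).astype(np.uint8)
    out=[]
    def big(m,seed):
        n,l,st,ce=cv2.connectedComponentsWithStats(m); P=[np.argwhere(l==i)[:,::-1]/4+[x0-.375,y0-.375] for i in range(1,n) if st[i,4]>300]
        return min(P,key=lambda a:np.min(np.linalg.norm(a-seed,axis=1)))
    R=big(red,p); sR=R@d; eR=np.percentile(sR,99.5)
    tipR=R[(sR>eR-5)&(sR<eR-1)]
    B=big(blk,p+3*d); sB=B@d; eB=np.percentile(sB,.5); tipB=B[(sB<eB+5)&(sB>eB+1)]
    mid=lambda T:(np.percentile(T@nrm,2)+np.percentile(T@nrm,98))/2
    wid=lambda T:np.ptp(np.percentile(T@nrm,[2,98]))
    return (mid(tipB)-mid(tipR))/k, wid(tipB),wid(tipR),k
E
python3 - <<'E'
from h import *
M=np.load("M.npy");c=dict(np.load("d3c.npz"))
k=lambda x,y:np.array((44+x/8-.5,114+y/7.5-.5))
print(1e3*offs(M,c,k(360,390),k(382,368)),1e3*offs(M,c,k(472,375),k(488,352)))
for n in("w1","w2","d2","d3"):print(n,auto(cv2.imread(f"pics/{n}.png"),dict(np.load(n+"c.npz")),M))
E
```

```text
[ 1.29285709 -2.53520721] [ 1.42728818 -2.07527334]
w1 (np.float64(3.689613753207999), np.float64(13.444542709624255), np.float64(12.805000843633511), np.float64(-1.5266389571621584))
w2 (np.float64(2.2775795150943035), np.float64(8.643428111863713), np.float64(8.586303432975754), np.float64(-0.7712219531129536))
d2 (np.float64(-5.119738696830385), np.float64(12.38073053002228), np.float64(12.581318105973923), np.float64(-1.5247433562505044))
d3 (np.float64(-2.676146728653352), np.float64(12.198613506168495), np.float64(12.363495446350637), np.float64(-1.4620863633123933))
```

Run:
```python
from h import *
import h
M=np.load("M.npy")
# edge direction in the pictures: black long left edge and red long left edge vs projected YP of several angles
c=dict(np.load("d3c.npz"))
for a in(9,11,13,15):
    Y=np.array([-np.sin(np.radians(a)),np.cos(np.radians(a)),0]);v=proj("",M+.01*Y,c)-proj("",M,c);print(a,v[0]/v[1])
# rest edges in k1
im=cv2.imread("pics/k1.png");c=dict(np.load("k1c.npz"));hs=cv2.cvtColor(im,cv2.COLOR_BGR2HSV)
m=((hs[...,1]<60)&(hs[...,2]>110)).astype(np.uint8);m=cv2.morphologyEx(m,cv2.MORPH_OPEN,np.ones((5,5)))
n,l,st,ce=cv2.connectedComponentsWithStats(m)
i=l[150,240];print(i,st[i]);ct=max(cv2.findContours((l==i).astype(np.uint8),0,2)[0],key=cv2.contourArea)
q=cv2.approxPolyDP(ct,6,True)[:,0];Q=[onz("",*x,.11,c) for x in q];print(q.tolist());print(np.round(Q,4)[:,:2].tolist())
for j in range(len(Q)):
    e=Q[(j+1)%len(Q)]-Q[j];print(np.linalg.norm(e[:2]).round(4),np.degrees(np.arctan2(e[1],e[0])).round(1))
```

```text
9 0.3569717091750967
11 0.3929497417592504
13 0.4293791833266506
15 0.46635923334180696
3 [  174    80   148   133 12266]
[[196, 80], [174, 174], [283, 212], [282, 198], [295, 197], [321, 128]]
[[0.5628, 0.2201], [0.4631, 0.1981], [0.4903, 0.0748], [0.5039, 0.0842], [0.5128, 0.0725], [0.5915, 0.0887]]
0.1021 -167.6
0.1263 -77.5
0.0165 34.7
0.0147 -52.7
0.0803 11.6
0.1345 102.3
```

```bash
python3 -m pendant '[0,0,0.13,0,0,0,0.13,0,0,0,0.13,0,0,0,0.13,0,-0.136,0.071,0,0,-0.136,0.071,0,0,-0.136,0.071,0,0,-0.136,0.071,0,0]'
python3 -m pendant '[0,0,0,0,0,0,-0.12,0,0,0,-0.12,0,0,0,0,0]'
python3 -m pendant '[0,0,0,0,0,0,0,0,0,0,0,0,0,0,0,0,0,0,0,0]' -1
python3 -m pendant '[0,0,0,-0.28,0,0,0,-0.28,0,0,0,-0.28,0,0,0,0]'
python3 -m pendant '[0,0,0,0,0,0,0,0,0,0,0,0,0,0,0,0,0,0,0.12,0,0,0,0.12,0]' 1
```

```text
time: 17.5
position: [0.5392, 0.0562, 0.2338]
ee_rot: [2.203, 2.238, 0.004]
wrist_force: [-0.5, 0.7, 0.2]
gripper_width: 0.0855
grip_force: 0.0
time: 18.0
position: [0.5395, 0.0549, 0.1594]
ee_rot: [-2.204, -2.237, 0.004]
wrist_force: [0.9, 0.1, 0.2]
gripper_width: 0.0857
grip_force: 0.0
time: 18.62
position: [0.5412, 0.0556, 0.162]
ee_rot: [2.203, 2.238, 0.004]
wrist_force: [-0.4, -0.6, 5.9]
gripper_width: 0.0345
grip_force: 59.3
time: 19.12
position: [0.5412, 0.0556, 0.162]
ee_rot: [2.622, 1.728, 0.004]
wrist_force: [-2.3, 0.7, 5.7]
gripper_width: 0.0348
grip_force: 59.9
time: 19.88
position: [0.5396, 0.0554, 0.2329]
ee_rot: [-2.622, -1.73, 0.003]
wrist_force: [0.3, 0.3, 0.8]
gripper_width: 0.0855
grip_force: 0.0
```

```bash
python3 -m pendant '[0.135,-0.071,0,0.21,0.135,-0.071,0,0.21,0.135,-0.071,0,0.21,0.135,-0.071,0,0.21,0,0,-0.142,0,0,0,-0.142,0,0,0,-0.142,0,0,0,-0.142,0]'
python3 -m pendant '[0,0,0,0,0,0,0,0,0,0,0,0]'
python3 - <<'E'
from h import *
im,c=sees("d4"); M=np.load("M.npy")
p=proj("",M,c);x,y=int(p[0])-40,int(p[1])-40;print(p,x,y,auto(im,c,M))
cv2.imwrite("pics/d4c.png",cv2.resize(im[y:y+60,x:x+80],None,fx=10,fy=10,interpolation=0))
E
```

```text
time: 20.88
position: [0.702, -0.0296, 0.0605]
ee_rot: [-2.204, -2.239, 0.0]
wrist_force: [0.3, -0.2, -0.0]
gripper_width: 0.0851
grip_force: 0.0
time: 21.25
position: [0.7038, -0.03, 0.0645]
ee_rot: [2.201, 2.237, 0.004]
wrist_force: [0.1, -0.4, 0.3]
gripper_width: 0.0855
grip_force: 0.0
[ 68.43702476 168.63644341] 28 128 (np.float64(-0.4725246864673296), np.float64(14.144279805147518), np.float64(13.865799575351826), np.float64(-1.7517222456276267))
```

View pics/d4c.png

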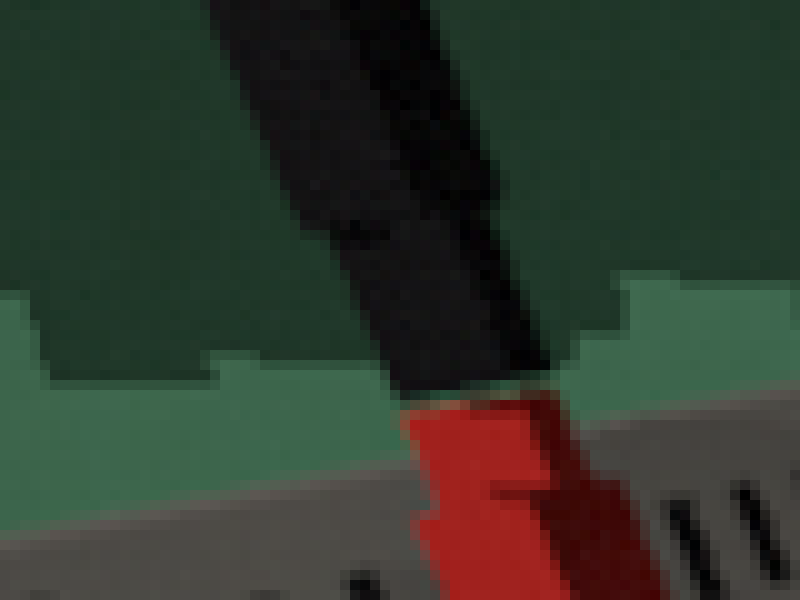

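The left nib edges line up across the gap, with the pointer's edge extrapolating to (405,420) against the marker's corner at (402,420). A single view could hide an offset in depth, so I'll take a second view from more steeply above.

```bash
python3 -m pendant '[0,0,0.11,0,0,0,0.11,0,-0.123,-0.05,0,0,-0.123,-0.05,0,0,0,0,0,0,0,0,0,0,0,0,0,0]'
python3 - <<'E'
from h import *
im,c=sees("d5"); M=np.load("M.npy")
p=proj("",M,c);x,y=int(p[0])-40,int(p[1])-35;print(p,x,y)
d4=cv2.imread("pics/d4.png");c4=dict(np.load("d4c.npz"))
for cc in(c4,c):
  q=proj("",M,cc);XP=np.array([.98,.19,0])
  for D in(XP,YP,[0,0,1]): print(np.round(proj("",M+.001*np.array(D),cc)-q,3),end=" ")
  print()
try: print(auto(im,c,M))
except Exception as e: print(e)
cv2.imwrite("pics/d5c.png",cv2.resize(im[y:y+60,x:x+80],None,fx=10,fy=10,interpolation=0))
E
```

```text
time: 22.18
position: [0.63, -0.0587, 0.1287]
ee_rot: [2.201, 2.24, 0.003]
wrist_force: [1.0, 0.8, -0.3]
gripper_width: 0.0852
grip_force: 0.0
[247.0351895  114.93288002] 207 79
[ 1.913 -0.352] [-0.819 -1.981] [-1.768  0.31 ] 
[ 1.4  -0.26] [-0.342 -1.481] [-0.353 -0.053] 
(np.float64(-10.03243171161343), np.float64(8.06272836961972), np.float64(8.549191403330866), np.float64(-0.33157496402669956))
```

View pics/d5c.png

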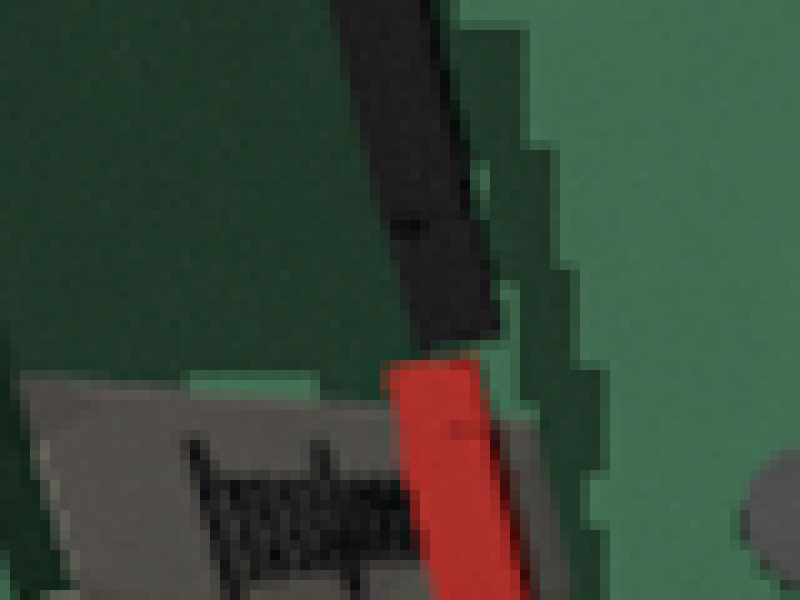

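The steep view shows the pointer about 3 px to the right of the marker: its edge extrapolates to (419,365) against the marker's (388,365). So the pointer stands about 2.7 mm proud in depth, and the single-view heights were wrong. I'll fit all the views jointly.

```bash
cat >> h.py <<'E'
def coef(im,c,M):
    a,_,_,k=auto(im,c,M); p=proj("",M,c);d=proj("",M+.01*YP,c)-p;d/=np.linalg.norm(d);n=np.array([-d[1],d[0]])
    ax=(proj("",M+.001*np.array([.98,.19,0]),c)-p)@n
    return a*k,ax,k      # o = e*ax + dz*k + b
def joint(groups):  # list of lists of tags; shared depth offset e and pixel bias fixed at 0.5*sign
    M=np.load("M.npy");A=[];B=[]
    for i,g in enumerate(groups):
        for t in g:
            o,ax,k=coef(cv2.imread(f"pics/{t}.png"),dict(np.load(t+"c.npz")),M)
            r=np.zeros(1+len(groups));r[0]=ax;r[1+i]=k;A.append(r);B.append(o-.5*np.sign(ax))
    A=np.array(A);B=np.array(B);s=np.linalg.lstsq(A,B,rcond=None)[0];return s,(A@s-B).round(2)
E
python3 - <<'E'
from h import *
print(joint([["w1","w2"],["d2"],["d3"],["d4","d5"]]))
print(joint([["w1","w2"]]),joint([["d4","d5"]]))
E
```

```text
(array([ 2.55942056,  7.03363571, -1.85045471,  0.71131878,  2.58803516]), array([-0.06,  0.12, -0.  , -0.  ,  0.01, -0.04]))
(array([2.17558711, 6.54798101]), array([-0., -0.])) (array([2.60139092, 2.63827181]), array([0., 0.]))
```

```bash
python3 -m pendant '[0,0,0.174,-0.34,0,0,0.174,-0.34,-0.099,0.127,0,-0.34,-0.099,0.127,0,-0.34,-0.099,0.127,0,-0.34,0,0,0,-0.34,0,0,0,0]'
python3 -m pendant '[0,0,-0.12,0,0,0,-0.12,0,0,0,0,0,0,0,0,0]'
```

```text
time: 23.1
position: [0.5396, 0.0559, 0.2325]
ee_rot: [3.013, 0.885, 0.0]
wrist_force: [-0.0, -0.3, 0.7]
gripper_width: 0.0853
grip_force: 0.0
time: 23.6
position: [0.5404, 0.0539, 0.1615]
ee_rot: [3.016, 0.878, 0.003]
wrist_force: [0.2, -0.4, 0.2]
gripper_width: 0.0856
grip_force: 0.0
```

```bash
python3 -m pendant '[0,0.003,0,0,0,0,0,0,0,0,0,0,0,0,0,0,0,0,0,0]' -1
python3 -m pendant '[0,0,0,0.34,0,0,0,0.34,0,0,0,0.34,0,0,0,0.34,0,0,0,0.34,0,0,0,0.34,0,0,0,0.34,0,0,0,0.34]'
python3 -m pendant '[0,0,0,0.34,0,0,0,0.34,0,0,0,0.34,0,0,0,0.34,0,0,0,0.34,0,0,0,0.34,0,0,0,0.34,0,0,0,0.34]'
python3 -m pendant '[0,0,0,0.34,0,0,0,0,0,0,0,0]'
python3 -c "
from h import *
s=get_state();print(s['q'],s['ft_torque']);cv2.imwrite('pics/s2.png',camera('scene'))"
```

```text
time: 24.22
position: [0.5401, 0.055, 0.1616]
ee_rot: [3.015, 0.878, 0.003]
wrist_force: [-1.1, -0.8, 5.6]
gripper_width: 0.0347
grip_force: 59.4
time: 25.22
position: [0.5417, 0.0545, 0.1616]
ee_rot: [1.786, 2.578, 0.004]
wrist_force: [3.4, -2.4, 1.9]
gripper_width: 0.0348
grip_force: 59.5
time: 26.22
position: [0.5425, 0.0559, 0.1617]
ee_rot: [-0.233, 3.126, 0.001]
wrist_force: [4.2, -0.7, 0.6]
gripper_width: 0.035
grip_force: 59.6
time: 26.6
position: [0.5424, 0.0561, 0.1617]
ee_rot: [-0.489, 3.096, 0.0]
wrist_force: [5.3, -0.0, 2.0]
gripper_width: 0.0344
grip_force: 60.0
[-0.10082097  0.46337646 -0.11370783  2.07303995  0.09001081  0.60279061
  1.60752862] [ 0.24556038 -0.88509451  0.12601597]
```

```bash
python3 -m pendant '[0,0,0,-0.35,0,0,0,-0.35,0,0,0,-0.35,0,0,0,-0.35,0,0,0,-0.35,0,0,0,-0.35,0,0,0,-0.35,0,0,0,-0.35]'
python3 -m pendant '[0,0,0,-0.35,0,0,0,-0.35,0,0,0,-0.35,0,0,0,-0.35,0,0,0,0]'
python3 -m pendant '[0,0,0,0,0,0,0,0,0,0,0,0,0,0,0,0,0,0,0.12,0,0,0,0.12,0]' 1
```

```text
time: 27.65
position: [0.5418, 0.0545, 0.1616]
ee_rot: [1.629, 2.679, 0.003]
wrist_force: [3.6, -1.9, 1.4]
gripper_width: 0.0346
grip_force: 60.1
time: 28.28
position: [0.5409, 0.0544, 0.1616]
ee_rot: [2.448, 1.963, 0.003]
wrist_force: [3.6, -2.7, 4.6]
gripper_width: 0.0351
grip_force: 60.4
time: 29.02
position: [0.5385, 0.0555, 0.2329]
ee_rot: [-2.446, -1.971, 0.003]
wrist_force: [0.0, -0.3, 0.3]
gripper_width: 0.0854
grip_force: 0.0
```

```bash
python3 -m pendant '[0.136,-0.071,0,0.11,0.136,-0.071,0,0.11,0.136,-0.071,0,0.11,0.136,-0.071,0,0.11,0,0,-0.142,0,0,0,-0.142,0,0,0,-0.142,0,0,0,-0.142,0]' >/dev/null
python3 -m pendant '[0,0,0,0,0,0,0,0]'
python3 -c "from h import *;sees('e1')"
python3 -m pendant '[-0.02,0.01,0.03,0,0,0,0,0]' >/dev/null
python3 -c "from h import *;sees('e2')"
python3 -m pendant '[-0.02,0,0.1,0,-0.1,-0.05,0.09,0,-0.106,-0.06,0,0,0,0,0,0,0,0,0,0]'
python3 -c "from h import *;sees('e3')"
python3 -m pendant '[-0.02,0.01,0.03,0,0,0,0,0]' >/dev/null
python3 - <<'E'
from h import *
sees('e4')
print(joint([["w1","w2"],["d2"],["d3"],["d4","d5"],["e1","e2","e3","e4"]]))
print(joint([["e1","e2","e3","e4"]]))
E
```

```text
time: 30.28
position: [0.7033, -0.03, 0.0634]
ee_rot: [2.214, 2.227, 0.002]
wrist_force: [0.8, -0.0, 1.1]
gripper_width: 0.0853
grip_force: 0.0
time: 31.25
position: [0.6292, -0.0592, 0.1285]
ee_rot: [2.214, 2.228, 0.002]
wrist_force: [1.1, -0.6, -0.3]
gripper_width: 0.0856
grip_force: 0.0
(array([ 2.60151851,  7.08690117, -1.80207454,  0.76141169,  2.63842453,
       -0.83315655]), array([-0.07,  0.13,  0.  , -0.  , -0.  ,  0.  , -0.1 ,  0.13,  0.11,
       -0.18]))
(array([ 2.62506468, -0.80389054]), array([-0.11,  0.13,  0.13, -0.15]))
```

```bash
python3 -m pendant '[0,0,0.16,0,0,0,0.16,0,-0.091,0.124,0,0,-0.091,0.124,0,0,-0.091,0.124,0,0,0,0,0,0]'
python3 -m pendant '[0,0,-0.12,0,0,0,-0.12,0,0,0,0,0,0,0,0,0]'
python3 -m pendant '[0,0,0,0,0,0,0,0,0,0,0,0,0,0,0,0,0,0,0,0]' -1
python3 -m pendant '[0,0,0,-0.17,0,0,0,-0.17,0,0,0,0,0,0,0,0]'
python3 -m pendant '[0,0,0,0,0,0,0,0,0,0,0,0,0,0,0,0,0,0,0.12,0,0,0,0.12,0]' 1
```

```text
time: 32.35
position: [0.5382, 0.059, 0.2326]
ee_rot: [-2.205, -2.233, 0.001]
wrist_force: [1.3, -0.0, -0.4]
gripper_width: 0.0853
grip_force: 0.0
time: 32.85
position: [0.5419, 0.0542, 0.162]
ee_rot: [2.215, 2.226, 0.002]
wrist_force: [-0.5, 0.9, 0.4]
gripper_width: 0.0856
grip_force: 0.0
time: 33.48
position: [0.5412, 0.055, 0.1621]
ee_rot: [2.214, 2.228, 0.002]
wrist_force: [0.1, 0.6, 6.5]
gripper_width: 0.0346
grip_force: 59.4
time: 33.98
position: [0.5411, 0.0551, 0.1621]
ee_rot: [2.397, 2.031, 0.002]
wrist_force: [-1.1, 0.8, 6.8]
gripper_width: 0.0347
grip_force: 59.6
time: 34.72
position: [0.5402, 0.0549, 0.2335]
ee_rot: [-2.396, -2.032, 0.002]
wrist_force: [-0.0, 0.4, 0.2]
gripper_width: 0.0856
grip_force: 0.0
```

```bash
python3 -m pendant '[0.136,-0.071,0,0.085,0.136,-0.071,0,0.085,0.136,-0.071,0,0.085,0.136,-0.071,0,0.085,0,0,-0.142,0,0,0,-0.142,0,0,0,-0.142,0,0,0,-0.142,0]' >/dev/null
python3 -m pendant '[0,0,0,0,0,0,0,0]'
python3 -c "from h import *;sees('f1')"
python3 -m pendant '[-0.02,0.01,0.03,0,0,0,0,0]' >/dev/null
python3 -c "from h import *;sees('f2')"
python3 -m pendant '[-0.02,0,0.1,0,-0.1,-0.05,0.09,0,-0.106,-0.06,0,0,0,0,0,0,0,0,0,0]'
python3 - <<'E'
from h import *
sees('f3')
print(joint([["w1","w2"],["d2"],["d3"],["d4","d5"],["e1","e2","e3","e4"],["f1","f2","f3"]]))
print(joint([["f1","f2","f3"]]))
# blank: where from here
c=get_calibration("wrist");print(proj("",(.5585,-.2668,.04),c),get_state()["q"])
E
```

```text
time: 35.98
position: [0.7049, -0.0306, 0.064]
ee_rot: [2.214, 2.227, 0.002]
wrist_force: [0.4, -0.3, 0.0]
gripper_width: 0.0854
grip_force: 0.0
time: 36.95
position: [0.6307, -0.0598, 0.1291]
ee_rot: [2.214, 2.228, 0.002]
wrist_force: [0.6, 0.3, -0.5]
gripper_width: 0.0853
grip_force: 0.0
(array([ 2.59389123,  7.07725057, -1.81084003,  0.75233588,  2.62929501,
       -0.84263665, -0.19475799]), array([-0.07,  0.13, -0.  , -0.  ,  0.  , -0.01, -0.1 ,  0.13,  0.1 ,
       -0.19, -0.1 ,  0.13,  0.  ]))
(array([ 2.57002788, -0.22303934]), array([-0.1 ,  0.13, -0.02]))
[246.73686997 390.01786935] [-0.26154317  0.64005338  0.41682944  1.90893146 -0.39931703  0.6731186
  0.40526541]
```

```bash
python3 -m pendant '[-0.048,-0.138,0.047,0.35,-0.048,-0.138,0.047,0.35,-0.048,-0.138,0.047,0.35,-0.048,-0.138,0.047,0.35,-0.048,-0.138,0.047,0.35,0,0,0,0.35,0,0,0,0.35,0,0,0,0.35]' >/dev/null
python3 -m pendant '[0,0,0,0.35,0,0,0,0,0,0,0,0]'
python3 - <<'E'
from h import *
im,c=sees("b1");h=cv2.cvtColor(im,cv2.COLOR_BGR2HSV);p=proj("",(.5585,-.2668,.04),c);print(p,get_state()["position"],get_state()["q"])
x,y=p.astype(int);print(h[y,x],h[y-10,x-20],h[y-60,x])
m=((h[...,0]<15)&(h[...,1]>120)&(h[...,2]>50)).astype(np.uint8);k=np.zeros_like(m);k[max(0,y-100):y+100,max(0,x-130):x+130]=m[max(0,y-100):y+100,max(0,x-130):x+130]
k=cv2.morphologyEx(k,cv2.MORPH_CLOSE,np.ones((7,7)));k=cv2.morphologyEx(k,cv2.MORPH_OPEN,np.ones((5,5)))
n,l,st,ce=cv2.connectedComponentsWithStats(k)
for i in range(1,n):
    if st[i,4]>800:
        r=cv2.minAreaRect(np.argwhere(l==i)[:,::-1].astype(np.float32));P=np.array([onz("",*q,.04,c) for q in cv2.boxPoints(r)])
        print(st[i],r,P[:,:2].round(4).tolist(),P.mean(0))
E
```

```text
time: 38.38
position: [0.5586, -0.2671, 0.1991]
ee_rot: [-0.013, 3.141, 0.0]
wrist_force: [-0.0, -0.2, -0.4]
gripper_width: 0.0857
grip_force: 0.0
[317.41769299 184.99749178] [ 0.55847395 -0.26705191  0.1990667 ] [ 0.37052838  0.49484176  0.00329957  1.88342398 -0.00230183  0.76326212
  1.95458058]
[ 13 162  74] [ 18 115  84] [ 19  93 161]
[ 298  134   29   96 2642] ((312.0, 181.5), (95.0, 28.0), 90.0) [[0.5032, -0.2879], [0.503, -0.2581], [0.6108, -0.2564], [0.611, -0.289]] [ 0.55702183 -0.27285002  0.04      ]
```

Run:
```python
from h import *
im=cv2.imread("pics/b1.png");c=dict(np.load("b1c.npz"));h=cv2.cvtColor(im,cv2.COLOR_BGR2HSV)
for y in(145,165,200,220):
    print(y,[tuple(map(int,h[y,x])) for x in range(290,346,3)])
a=proj("",(.5585,-.25,.04),c);print(a)
t=cv2.cvtColor(cv2.imread("pics/top0.png"),cv2.COLOR_BGR2HSV)
for y in(205,217,228):print([tuple(map(int,t[y,x])) for x in range(421,444)])
```

```text
145 [(20, 97, 163), (19, 96, 164), (18, 107, 93), (14, 155, 120), (14, 149, 140), (14, 151, 135), (14, 152, 136), (14, 154, 136), (14, 153, 138), (14, 148, 141), (14, 152, 141), (14, 149, 142), (14, 152, 114), (20, 94, 162), (20, 97, 161), (20, 97, 160), (19, 96, 162), (19, 98, 161), (20, 97, 161)]
165 [(19, 104, 91), (19, 106, 89), (19, 104, 91), (14, 165, 71), (13, 158, 76), (13, 164, 73), (13, 160, 75), (14, 160, 75), (14, 167, 75), (13, 149, 77), (14, 152, 141), (14, 148, 146), (14, 151, 105), (19, 105, 90), (18, 105, 90), (19, 103, 89), (18, 107, 86), (20, 99, 155), (20, 97, 153)]
200 [(20, 93, 167), (20, 93, 168), (19, 105, 95), (14, 156, 113), (14, 154, 129), (14, 158, 123), (14, 155, 125), (14, 156, 126), (14, 154, 134), (14, 150, 139), (15, 150, 139), (14, 151, 144), (20, 97, 152), (20, 95, 167), (20, 95, 166), (20, 96, 167), (20, 95, 167), (20, 93, 167), (20, 96, 168)]
220 [(19, 97, 155), (20, 95, 155), (20, 95, 158), (13, 154, 114), (14, 152, 129), (14, 152, 124), (14, 152, 126), (14, 155, 127), (14, 153, 127), (14, 153, 138), (14, 153, 140), (14, 152, 141), (20, 94, 157),
[... 515 characters left out ...]
), (16, 101, 134), (17, 102, 110), (15, 108, 80), (13, 123, 60), (12, 136, 75), (13, 148, 102), (12, 145, 120), (12, 143, 127), (12, 144, 124), (14, 146, 124), (14, 145, 121), (15, 148, 114), (13, 142, 111), (13, 146, 110), (13, 139, 112), (15, 128, 118), (17, 109, 131), (17, 101, 139), (17, 102, 143), (17, 103, 144), (18, 104, 144)]
[(17, 101, 146), (17, 104, 142), (17, 103, 139), (17, 103, 119), (15, 109, 91), (13, 120, 68), (13, 135, 72), (12, 143, 93), (12, 144, 113), (12, 147, 123), (12, 143, 123), (12, 142, 122), (15, 145, 116), (14, 147, 116), (14, 146, 119), (13, 145, 120), (12, 144, 122), (13, 137, 123), (14, 116, 128), (17, 105, 136), (18, 104, 144), (17, 102, 147), (18, 102, 148)]
```

```bash
python3 -m pendant '[-0.005,-0.018,-0.163,0,0,0,-0.163,0,0,0,-0.163,0,0,0,-0.163,0,0,0,0,0]'
python3 -m pendant '[0,0,0,0,0,0,0,0,0,0,0,0,0,0,0,0,0,0,0,0,0,0,0,0]' -1
```

```text
time: 39.05
position: [0.5538, -0.2711, 0.0001]
ee_rot: [0.015, -3.134, -0.005]
wrist_force: [-0.1, 0.2, 0.7]
gripper_width: 0.0853
grip_force: 0.0
time: 39.8
position: [0.558, -0.2735, 0.0058]
ee_rot: [-0.015, 3.138, -0.002]
wrist_force: [-0.1, -0.1, 7.3]
gripper_width: 0.0311
grip_force: 60.9
```

```bash
python3 -m pendant '[0,0,0.204,0,0,0,0.204,0,0,0,0.204,0,0,0,0.204,0]'
python3 -m pendant '[-0.0165,0.182,0,0.05,-0.0165,0.182,0,0.05,-0.0165,0.182,0,0.05,-0.0165,0.182,0,0.05,-0.0165,0.182,0,0.05,-0.0165,0.182,0,0.05,-0.0165,0.182,0,0.05,-0.0165,0.182,0,0.05]'
python3 -m pendant '[0,0,-0.12,0,0,0,-0.12,0,0,0,-0.12,0,0,0,0,0,0,0,0,0]'
```

```text
time: 40.3
position: [0.5558, -0.2724, 0.251]
ee_rot: [-0.016, 3.141, -0.0]
wrist_force: [0.6, -0.2, -1.8]
gripper_width: 0.0313
grip_force: 59.8
time: 41.3
position: [0.5162, 0.1656, 0.249]
ee_rot: [-0.33, 3.123, -0.0]
wrist_force: [0.7, -0.0, -1.6]
gripper_width: 0.0308
grip_force: 60.0
time: 41.92
position: [0.5176, 0.1644, 0.1416]
ee_rot: [-0.329, 3.123, 0.001]
wrist_force: [-0.1, -1.3, -1.4]
gripper_width: 0.0312
grip_force: 59.8
```

```bash
python3 -m pendant '[0.001,-0.004,-0.07,0,0,0,-0.05,0,0,0,0,0]'
python3 -m pendant '[0,0,-0.01,0,0,0,0,0]'
python3 -m pendant '[0,0,-0.01,0,0,0,0,0]'
```

```text
time: 42.3
position: [0.517, 0.1628, 0.1043]
ee_rot: [0.329, -3.124, 0.0]
wrist_force: [0.4, -0.1, -1.5]
gripper_width: 0.031
grip_force: 59.9
time: 42.55
position: [0.5175, 0.1631, 0.1018]
ee_rot: [-0.33, 3.123, 0.0]
wrist_force: [0.3, 0.5, -1.6]
gripper_width: 0.0313
grip_force: 59.9
time: 42.8
position: [0.5171, 0.163, 0.0983]
ee_rot: [0.33, -3.124, 0.0]
wrist_force: [0.7, 0.2, -1.7]
gripper_width: 0.0316
grip_force: 59.9
```

```bash
python3 -m pendant '[0,0,-0.007,0,0,0,0,0]'
```

```text
time: 43.05
position: [0.5171, 0.1629, 0.0961]
ee_rot: [0.33, -3.124, 0.0]
wrist_force: [0.4, -0.5, -0.9]
gripper_width: 0.0313
grip_force: 59.9
```

```bash
python3 -m pendant '[0,0,-0.005,0,0,0,0,0]' | sed -n '1,2p;4p'; python3 -m pendant '[0,0,-0.005,0,0,0,0,0]'| sed -n '1,2p;4p'
```

```text
time: 43.3
position: [0.5172, 0.1629, 0.0947]
wrist_force: [0.8, -0.5, -0.8]
time: 43.55
position: [0.5172, 0.163, 0.0932]
wrist_force: [0.8, 1.3, -0.6]
```

```bash
python3 -m pendant '[0,0,-0.005,0,0,0,0,0]' | sed -n '1,2p;4p'
```

```text
time: 43.8
position: [0.5173, 0.163, 0.092]
wrist_force: [-0.7, -0.9, 1.9]
```

```bash
python3 -m pendant '[0,0,-0.004,0,0,0,0,0]' | sed -n '1,2p;4p'
```

```text
time: 44.05
position: [0.5173, 0.163, 0.0917]
wrist_force: [-2.7, -1.0, 9.9]
```

```bash
python3 -m pendant '[0,0,-0.0025,0,0,0,0,0]' | sed -n '1,2p;4p'
```

```text
time: 44.3
position: [0.5173, 0.1631, 0.0916]
wrist_force: [-3.9, -0.9, 15.4]
```

```bash
python3 -m pendant '[0,0,0,0,0,0,0,0,0,0,0,0,0,0,0,0,0,0,0,0,0,0,0,0]' | sed -n '1,2p;4p'; python3 -m pendant '[0,0,0.003,0,0,0,0.003,0,0,0,0,0]' | sed -n '1,2p;4p'
```

```text
time: 45.05
position: [0.5173, 0.163, 0.0915]
wrist_force: [-4.1, -1.8, 15.0]
time: 45.42
position: [0.5173, 0.163, 0.092]
wrist_force: [-1.9, -0.5, 5.9]
```

```bash
python3 -m pendant '[0,0,0.003,0,0,0,0,0]' | sed -n '1,2p;4p'; python3 -m pendant '[0,0,0,0,0,0,0,0,0,0,0,0,0,0,0,0]' 1; python3 -m pendant '[0,0,0.1,0,0,0,0.14,0,0,0,0.14,0,0,0,0.14,0,0,0,0,0]'
python3 - <<'E'
from h import *
im,c=sees("p1");h=cv2.cvtColor(im,cv2.COLOR_BGR2HSV);p=proj("",(.5173,.163,.126),c);x,y=p.astype(int)
m=((h[...,0]<16)&(h[...,1]>120)&(h[...,2]>50)).astype(np.uint8);k=np.zeros_like(m);k[max(0,y-90):y+90,x-60:x+60]=m[max(0,y-90):y+90,x-60:x+60]
k=cv2.morphologyEx(cv2.morphologyEx(k,cv2.MORPH_CLOSE,np.ones((7,7))),cv2.MORPH_OPEN,np.ones((5,5)))
n,l,st,ce=cv2.connectedComponentsWithStats(k);i=1+st[1:,4].argmax()
r=cv2.minAreaRect(np.argwhere(l==i)[:,::-1].astype(np.float32));P=np.array([onz("",*q,.126,c) for q in cv2.boxPoints(r)]);print(p,r,P[:,:2].round(4).tolist(),P.mean(0))
E
```

```text
time: 45.68
position: [0.5172, 0.1629, 0.0922]
wrist_force: [-0.4, 0.4, -1.4]
time: 46.18
position: [0.5173, 0.163, 0.0926]
ee_rot: [-0.33, 3.124, 0.0]
wrist_force: [-0.4, -0.2, 0.1]
gripper_width: 0.0855
grip_force: 0.0
time: 46.8
position: [0.5196, 0.1639, 0.2521]
ee_rot: [-0.329, 3.117, 0.003]
wrist_force: [0.1, 0.1, 0.2]
gripper_width: 0.0853
grip_force: 0.0
[316.80533697 188.80428468] ((316.9859313964844, 185.49981689453125), (31.363086700439453, 105.3839111328125), 0.8069294095039368) [[0.5726, 0.1574], [0.4669, 0.138], [0.4611, 0.1671], [0.5663, 0.1896]] [0.51671148 0.16302498 0.126     ]
```

```bash
python3 -m pendant '[0.122,-0.129,0,-0.35,0.122,-0.129,0,-0.35,0.122,-0.129,0,-0.35,0.122,-0.129,0,-0.35,0.122,-0.129,0,-0.35,0,0,0,-0.35,0,0,-0.157,-0.35,0,0,-0.157,-0.35]' >/dev/null
python3 -m pendant '[0,0,-0.157,-0.35,0,0,-0.157,-0.35,0,0,0,0,0,0,0,0]'
python3 -c "from h import *;sees('g1')"
python3 -m pendant '[-0.02,0.01,0.03,0,0,0,0,0]' >/dev/null
python3 -c "from h import *;sees('g2')"
python3 -m pendant '[-0.02,0,0.1,0,-0.1,-0.05,0.09,0,-0.106,-0.06,0,0,0,0,0,0,0,0,0,0]' >/dev/null
python3 - <<'E'
from h import *
sees('g3')
print(get_state()["time"],joint([["d4","d5"],["e1","e2","e3","e4"],["f1","f2","f3"],["g1","g2","g3"]]),joint([["g1","g2","g3"]]))
E
```

```text
time: 48.35
position: [0.7006, -0.0308, 0.0606]
ee_rot: [2.184, 2.258, -0.0]
wrist_force: [0.8, -0.5, 0.6]
gripper_width: 0.0854
grip_force: 0.0
49.375 (array([ 2.6373114 ,  2.68126703, -0.78866885, -0.14329913, -0.08850456]), array([-0.01,  0.04, -0.11,  0.13,  0.14, -0.14, -0.11,  0.13,  0.04,
       -0.07,  0.11, -0.15])) (array([2.75395104, 0.05241541]), array([-0.09,  0.12, -0.02]))
```

The pointer measures within about 0.1 mm of the marker after the load, and nothing sank. The gripper is clear, so I'm handing in.

```bash
python3 -c "from plant import job_done;print(job_done())"
```

```text
the job is handed in; nothing more can be done
None
```

The job is handed in at about 49 s: the rest was wound down an estimated 6 mm past the marker and brought up from below, the pointer measured about 0.1 mm from the marker after the press, and the oak blank was laid on the middle of the rest, pressed at about 15 N and released; an earlier pass overshot the marker by about 2.6 mm, so I redid the setting.

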